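# Walk the lamp box round to the fence

## Task

The heavy grey lamp box stands askew on the bench. Without gripping, lifting or tipping it, walk it round with steady pushes of the fingertips until the face with the round window lies flat against the straight side of the low fence, wholly within the fence's length. Leave the other things where they stand, and finish clear of everything.

Things in the scene. Friction and masses are not known exactly. Their poses are not given: they have to be found in the camera images.
- lampbox: Heavy grey metal lamp box, loose: a block 100 (its x) x 120 (its y) x 50 mm high, about 0.85 kg; slides under a push of roughly 2 to 8 N, stays where left. Origin: centre of the underside; z up. Its front, with the window, is its +x side. Four dark ribs (to 54 mm height) cross the rear half of its top. At the start it looks 40 to 86 degrees anticlockwise (from above) of straight at the fence.
- lamp_window (a point): Centre of the round brass-rimmed window (33 mm across, flush) in the flat 120 mm wide front face of the lamp box, 32 mm above the table.
- front_left (a point): Left end of the lamp box's front face (at its own x +50 mm, y +60 mm), 8 mm above the table.
- front_right (a point): Right end of the lamp box's front face (at its own x +50 mm, y -60 mm), 8 mm above the table.
- fence: Low straight aluminium angle fixed to the table, 300 mm long (its y), wall 16 mm high and 12 mm thick. Origin: table height, middle of its straight working face, the side towards the robot (plane x = 0 of its frame). Its x axis points away from the robot: the lamp box starts clear of it on the negative x side; its foot flange (5 mm high) reaches x = +36 mm.
- globe: Bystander, loose, to be left alone: small blue globe on a wooden foot, 64 mm across and 88 mm tall. Origin: centre of the underside.
- brass_mass: Bystander, loose, to be left alone: brass cylinder, 42 mm across and 32 mm tall. Origin: centre of the underside.
- jar: Bystander, loose, to be left alone: amber glass jar, 54 mm across and 85 mm tall. Origin: centre of the underside.
- slide_box: Bystander, loose, to be left alone: wooden slide box, 55 x 85 x 35 mm. Origin: centre of the underside.
- lens: Bystander, loose, to be left alone: round lens upright on a small black foot 35 x 50 mm, 92 mm tall. Origin: centre of the underside.
- eraser: Bystander, loose, to be left alone: rubber eraser, 50 x 24 x 16 mm. Origin: centre of the underside.
Things that resemble listed ones, but are neither listed nor needed, are in the scene too. There is more than one size of the lampbox; the job needs the smallest.

How it is judged:
By the outcome, as a careful person would: the job done as asked, in the order asked, and still so for the second after the job is handed in, with the robot touching nothing.
It also fails if it takes over 72 s, if anything falls off the work surface, if the arm or the gripper's body presses on something with over 40 N, if the wrist force passes 120 N, or if a joint passes its speed limit or range.

## Robot

A 6-joint arm with a two-finger parallel gripper is mounted at the origin on the work surface. World frame = base frame: x ahead of the robot, y to its left, z up, the work surface at z = 0. Lengths are in m, angles in rad, forces in N, time in s.
With the tool pointing down it reaches from about 0.2 to 0.875 m from the base axis. Payload 3.4 kg.
Tool frame: the origin (TCP) lies between the finger pads; the fingertips stand 25 mm ahead of it and the grasp point (between the pads) lies 6 mm ahead of it (r.nose_length is the z of the fingertips in the tool frame, in m); z points along the fingers, y is the line along which they close (so a half turn about z gives the same grasp; the last joint's range is limited). The gripper opens to 94 mm and grips with 3 to 60 N. Pads are 16 mm wide; open, the fingers measure 119 mm over their backs; the gripper's body (75 mm by 177 mm) begins 78 mm behind the grasp point.
Start: joints at [-1.337, 0.276, 1.505, -0, 1.361, -0.121], TCP at [0.2, -0.539, 0.23] pointing down, gripper open.
Joint ranges: [-2.89, 2.89], [-0.75, 2.08], [0.22, 2.7], [-1.18, 4.32], [0.11, 2.71], [-2.7, 2.7]. Speed limits (rad/s): [2.57, 2.57, 3.14, 3.14, 3.14, 3.14].

## Interface

Orientations are given as a unit quaternion [w, x, y, z].
In Python, from plant import r, gripper_to, inverse_kinematics, vision, models, telemetry gives the robot as it stands. Calls block until the motion is done:
- r.move_to(position, orientation): joint-space move of the TCP to a pose.
- r.move_l(position, rot=None, vel=0.15, guard=None): straight line of the TCP; rot=None keeps the orientation; vel is the mean speed in m/s. With guard (N) it stops when the force on the tool has changed by that much, and returns True; else False.
- r.movej(angles): joint-space move.
- gripper_to(opening, f_grip=None): finger opening in m; f_grip is the grip in N (None keeps the last); returns when the fingers have stopped.
- r.hold(seconds).
- inverse_kinematics(position, orientation): joint angles nearest the present ones, or None.
- vision.snapshot(name): name is "side" or "top" or "wrist"; returns the picture (384x512x3 uint8, red, green, blue); there is no depth.
- vision.get_calibration(name): a dict with "fx", "fy", "cx", "cy" (pixels), "position" and "orientation" of the camera in the world. Camera axes: x right, y down, z forward; pixel columns grow to the right and rows downward; lengths in m; the calibration is good to about 2 mm. A picture is of the moment at which its call begins: read the wrist's pose just before it. get_calibration takes no time and is no camera call; for the wrist camera it gives the pose at the moment of the call.
A pose or a line that the arm cannot do raises r.PlanningError and nothing moves.
- r.sign_off(): hands the job in; it is judged then, once.
Trained networks look in the newest picture that a camera, given by its name, has taken for a name from the list of things; names that differ only in an ending like _2 or _b are one class to them, and where a whole thing is asked for, a point or a joint stands for the part that bears it (a point fixed in the world has none). Each returns a list of dicts, best first, with "score" (0 to 1); they miss things now and then, are a little off and sometimes report something else, mostly with a low value. They report only what shows in the picture. A call takes as long as a camera call. They do not tell look-alikes from the thing itself.
- models.boxes_of(thing, camera): "at" ([x, y, z] in m, in world coordinates, good to about 4 mm: the middle of the surface that is visible of it).
- models.regions_of(thing, camera): "pixels" (384x512 bool, what is visible of it).
- models.mark_of(thing, camera): "at" ([x, y, z] in m, in world coordinates, good to about 4 mm: a listed point, or the origin of a listed thing).
Readings, each from a call of its own:
- telemetry.current_t(): time.
- telemetry.current_joints(): joint angles.
- telemetry.current_dq(): joint speeds.
- telemetry.current_joint_efforts(): joint torques, N m.
- telemetry.current_ee_pos(): TCP position.
- telemetry.current_tool_rot(): TCP orientation.
- telemetry.current_wrist_force(): force on the tool from outside, world axes, zero at the start.
- telemetry.current_torque(): the same for the moment, N m.
- telemetry.current_opening(): finger opening in m.
- telemetry.current_finger_force(): force on a finger pad.
Only numpy, scipy, OpenCV 4.12 (cv2) and the standard library are available. Lean on these libraries where they do the work, as an engineer would, in place of code of your own. Each camera call takes 0.05 s, during which the arm holds its last target. There are 200 camera calls.

## Working session

There is one attempt and no reset: what is moved stays moved. The work goes in short steps, each a Python script; the robot and the scene stay as the last script left them, time stands still between calls to the robot, and variables do not carry over. Pictures are saved under pics/ and viewed, at most 10 in all, crops included, and the job is handed in when it is done.

```bash
ls; mkdir -p pics; python3 - <<'E'
from plant import *
from plant import r, vision, models, telemetry
import cv2,numpy as np
for c in ["top","side"]:
    im=vision.snapshot(c); cv2.imwrite(f"pics/{c}0.png",im[:,:,::-1])
    print(c,vision.get_calibration(c))
    for n in ["lampbox","lamp_window","front_left","front_right","fence","globe","brass_mass","jar","slide_box","lens","eraser"]:
        print(n,[(np.round(d["at"],3).tolist(),round(d["score"],2)) for d in models.mark_of(n,c)])
print(telemetry.current_t(), r.nose_length)
E
```

```text
pics
top {'fx': 368.3038202847803, 'fy': 368.3038202847803, 'cx': 250.29149559556504, 'cy': 193.23960466962006, 'position': array([0.50859579, 0.06544141, 1.11281534]), 'orientation': array([ 0.01466713, -0.6965286 ,  0.71711373, -0.0195112 ])}
lampbox [([0.535, 0.114, -0.0], 0.74), ([0.327, 0.213, -0.0], 0.73), ([0.331, 0.45, 0.0], 0.72), ([0.464, -0.153, 0.0], 0.43)]
lamp_window [([0.585, 0.14, 0.032], 0.92), ([0.277, 0.17, 0.038], 0.83), ([0.376, 0.494, 0.044], 0.59)]
front_left [([0.331, 0.107, 0.011], 0.88)]
front_right [([0.434, 0.436, 0.012], 0.95)]
fence [([0.698, 0.068, -0.001], 0.75), ([0.786, 0.115, 0.0], 0.68), ([0.764, -0.035, -0.001], 0.36)]
globe []
brass_mass [([0.588, -0.128, 0.001], 0.76), ([0.58, 0.137, 0.03], 0.25)]
jar [([0.466, -0.152, -0.001], 0.9), ([0.787, 0.112, 0.0], 0.47), ([0.586, -0.128, 0.001], 0.36)]
slide_box [([0.785, 0.114, 0.0], 0.74)]
lens [([0.763, -0.032, -0.001], 0.73)]
eraser [([0.535, 0.371, -0.002], 0.49)]
side {'fx': 365.24780184192326, 'fy': 365.24780184192326, 'cx': 258.2004176770533, 'cy': 190.98731862189226, 'position': array([0.12530949, 0.71292346, 0.56695912]), 'orientation': array([ 0.1481207 , -0.26799228,  0.83526501, -0.45669768])}
lampbox [([0.333, 0.448, 0.002], 0.94), ([0.541, 0.11, 0.001], 0.88), ([0.33, 0.209, -0.002], 0.84), ([0.62, 0.33, 0.001], 0.34)]
lamp_window [([0.279, 0.17, 0.041], 0.83), ([0.373, 0.492, 0.044], 0.8), ([0.586, 0.138, 0.033], 0.56)]
front_left [([0.553, 0.183, 0.008], 0.86)]
front_right [([0.224, 0.222, 0.008], 0.7), ([0.611, 0.084, 0.013], 0.59)]
fence [([0.698, 0.069, -0.001], 0.8), ([0.586, -0.13, -0.002], 0.62), ([0.61, 0.081, 0.015], 0.48)]
globe [([0.62, 0.331, -0.001], 0.89)]
brass_mass [([0.588, -0.13, -0.001], 0.44)]
jar [([0.468, -0.149, -0.002], 0.62)]
slide_box [([0.789, 0.113, -0.002], 0.63)]
lens [([0.756, -0.032, -0.003], 0.95)]
eraser [([0.537, 0.373, 0.002], 0.69)]
1.2 0.025
```

View pics/top0.png

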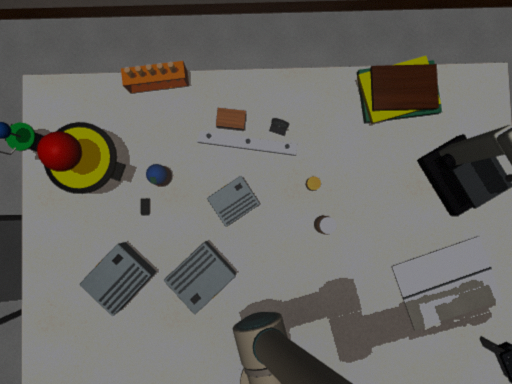

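View pics/side0.png

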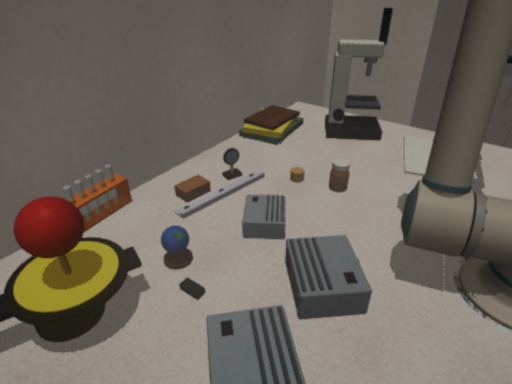

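Three lamp boxes show in the top view. They are at (234,201), (200,277) and (118,279), and the first is clearly the smallest. The fence runs from (199,140) to (296,153). Next is a close crop and a fit of the small box and the fence.

```bash
cat > h.py <<'E'
from plant import r, gripper_to, inverse_kinematics, vision, models, telemetry
import cv2, numpy as np
from scipy.spatial.transform import Rotation as R
def unproj(px,z,cam="top"):
    c=vision.get_calibration(cam); q=c["orientation"]
    M=R.from_quat([q[1],q[2],q[3],q[0]]).as_matrix()
    px=np.atleast_2d(px).astype(float)
    d=np.c_[(px[:,0]-c["cx"])/c["fx"],(px[:,1]-c["cy"])/c["fy"],np.ones(len(px))]@M.T
    p=c["position"]; return (p+d*((z-p[2])/d[:,2])[:,None])[:,:2]
def rect(name,z,near):
    """min-area rectangle (world) of the detection nearest to `near`"""
    best=None
    for d in models.regions_of(name,"top"):
        ys,xs=np.nonzero(d["pixels"])
        w=unproj(np.c_[xs,ys],z)
        e=np.linalg.norm(w.mean(0)-near)
        if best is None or e<best[0]: best=(e,w)
    (c,s,a)=cv2.minAreaRect((best[1]*1000).astype(np.float32))
    return np.array(c)/1000,s,a
def quat(yaw):  # tool down, tool y axis at heading yaw+90deg (finger line), so the push face normal is at yaw
    q=(R.from_euler('z',yaw)*R.from_euler('x',np.pi)).as_quat(); return np.array([q[3],q[0],q[1],q[2]])
E
python3 - <<'E'
from h import *
im=vision.snapshot("top")
print("box",rect("lampbox",.045,[.538,.112])); print("fence",rect("fence",.01,[.698,.068]))
print(unproj([[208,136],[248,141],[287,146]],.005))
crop=cv2.resize(im[105:245,160:340],None,fx=4.4,fy=4.2,interpolation=cv2.INTER_CUBIC); cv2.imwrite("pics/crop1.png",crop[:,:,::-1])
print(telemetry.current_tool_rot(), quat(0))
E
```

```text
box (array([0.53946619, 0.10774362]), (102.96546173095703, 121.28030395507812), 32.1594123840332)
fence (array([0.71370892, 0.06047304]), (302.0960388183594, 39.56886672973633), 80.28296661376953)
[[ 0.7394788   0.1801643 ]
 [ 0.72079468  0.05937019]
 [ 0.70219566 -0.05839339]]
[1.18457599e-05 9.84305578e-01 1.76472458e-01 1.68391969e-05] [6.123234e-17 1.000000e+00 0.000000e+00 0.000000e+00]
```

View pics/crop1.png

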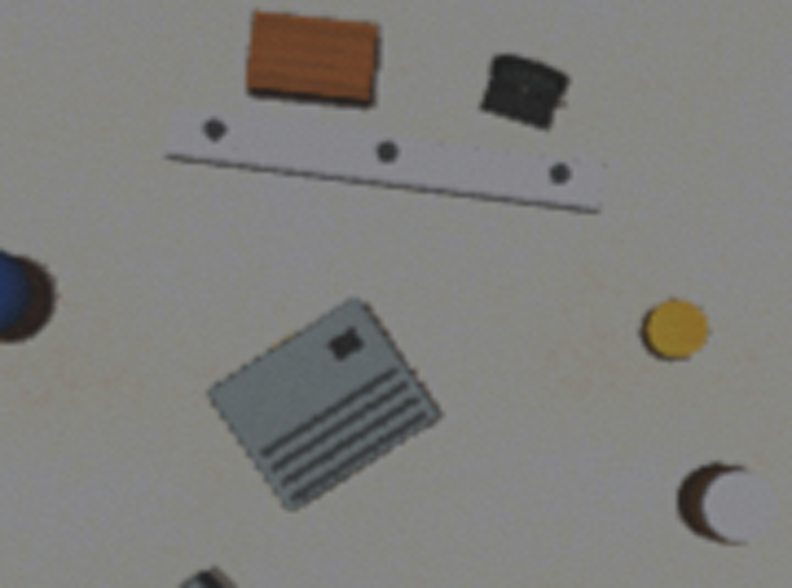

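The small box at crop (325,400) has its ribs towards the robot and a sliver of brass window on the upper-left face, so its heading is about 32°. The fence normal is about -9°, so the box must turn about 41° clockwise. I'll push with closed fingers at its rear left.

```bash
cat >> h.py <<'E'
def rot(a): return np.array([[np.cos(a),-np.sin(a)],[np.sin(a),np.cos(a)]])
Z=0.037
def lin(xy,z,yaw,vel=.15,guard=None): return r.move_l([xy[0],xy[1],z],quat(yaw),vel=vel,guard=guard)
E
python3 - <<'E'
from h import *
c=np.array([.5395,.108]); a=np.radians(32.2); yc=.040
gripper_to(0.0)
p=c+rot(a)@[-.085,yc]
r.move_to([p[0],p[1],.22],quat(a)); lin(p,Z,a,.2)
hit=lin(c+rot(a)@[-.045,yc],Z,a,.04,guard=1.5)
t=np.array(telemetry.current_ee_pos())[:2]; print("contact",hit,(rot(a).T@(t-c)).round(4),telemetry.current_t())
cor=c+rot(a)@[0,-.045]
for k in range(1,7):
    d=-np.radians(5*k); q=cor+rot(d)@(t-cor)
    lin(q,Z,a+d,.05)
    print(np.round(telemetry.current_wrist_force(),1))
e=a+d; q2=q-rot(e)@[.04,0]; lin(q2,Z,e,.2); lin(q2,.25,e,.3)
r.move_to([.35,-.2,.3],quat(0))
vision.snapshot("top"); print(rect("lampbox",.045,[.56,.11]),telemetry.current_t())
E
```

```text
contact True [-0.0565  0.0401] 6.9667
[-2.3  0.4 -0.6]
[-2.7  1.  -0.8]
[-2.2  1.1 -1. ]
[-1.8  0.5 -0.9]
[-2.3  1.4  0.3]
[-2.2  2.   0.4]
(array([0.56344958, 0.11475273]), (102.90937805175781, 119.83489990234375), 2.396958112716675) 11.6333
```

```bash
python3 - <<'E'
from h import *
c=np.array([.5635,.1148]); a=np.radians(2.4); yc=.040; f=np.radians(-9.2)
p=c+rot(a)@[-.085,yc]
r.move_to([p[0],p[1],.2],quat(a)); lin(p,Z,a,.2)
lin(c+rot(a)@[-.045,yc],Z,a,.04,guard=1.5)
t=np.array(telemetry.current_ee_pos())[:2]; cor=c+rot(a)@[0,-.045]
for k in (1,2):
    d=(f-a)*k/2; q=cor+rot(d)@(t-cor); lin(q,Z,a+d,.05)
# back off, open, two-finger push along the fence normal
c2=cor+rot(f-a)@(c-cor); print("pred",c2)
q=q-rot(f)@[.03,0]; lin(q,Z,f,.2); lin(q,.12,f,.3); gripper_to(.07)
s=c2+rot(f)@[-.085,0]; lin(s,.12,f,.2); lin(s,Z,f,.2)
F=np.array([.697,.066]); g=rot(f).T@(F-c2); print("gap,lat",g)
lin(s+rot(f)@[.085-.0565+g[0]-.050-.012,0],Z,f,.06)
print(np.round(telemetry.current_wrist_force(),1))
hit=lin(s+rot(f)@[.085-.0565+g[0]-.050+.010,0],Z,f,.025,guard=10)
e=np.array(telemetry.current_ee_pos())[:2]; print(hit,(rot(f).T@(e-F)).round(4),np.round(telemetry.current_wrist_force(),1))
q=e-rot(f)@[.04,0]; lin(q,Z,f,.15); lin(q,.25,f,.3)
r.move_to([.35,-.2,.3],quat(0))
im=vision.snapshot("top"); print(rect("lampbox",.045,[.64,.11]),rect("fence",.01,F),telemetry.current_t())
cv2.imwrite("pics/crop2.png",cv2.resize(im[105:245,160:340],None,fx=4.4,fy=4.2,interpolation=cv2.INTER_CUBIC)[:,:,::-1])
E
```

```text
pred [0.57257906 0.1142606 ]
gap,lat [ 0.13053639 -0.02774722]
[-10.    1.    7.8]
True [-0.1073  0.0272] [-0.4  0.6 -0.2]
(array([0.32364651, 0.20738428]), (135.81565856933594, 168.896240234375), 41.66200256347656) (array([0.71284161, 0.06143086]), (300.5194091796875, 39.90839385986328), 80.63138580322266) 23.6083
```

View pics/crop2.png

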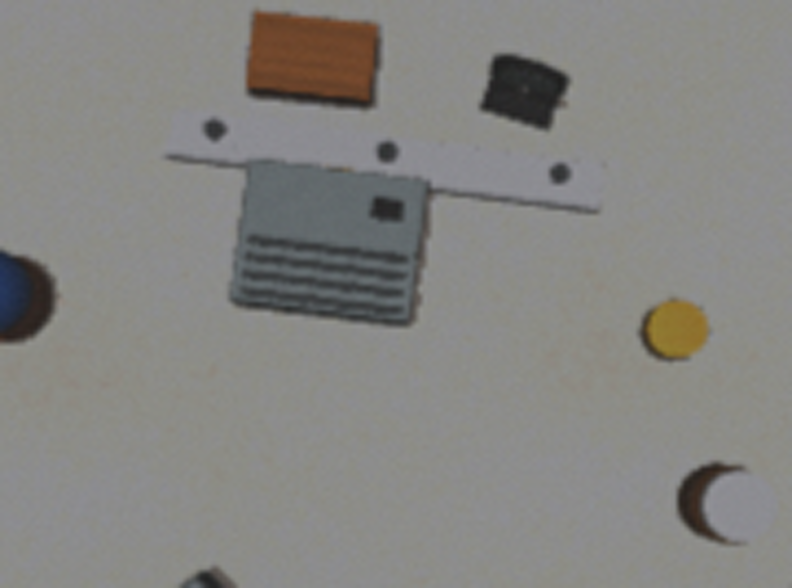

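The box looks seated, with its front edge at crop (245,160)-(428,182) on the fence line. But the guard tripped on a force drop, so I'll press once more starting from free space to confirm and square it up.

```bash
python3 - <<'E'
from h import *
f=np.radians(-9.2); F=np.array([.697,.066])
P=lambda x:F+rot(f)@[x,.0272]
r.move_to([*P(-.15),.2],quat(f)); lin(P(-.15),Z,f,.2); lin(P(-.112),Z,f,.1); r.hold(.3)
for i in range(14):
    x=-.110+.001*i; lin(P(x),Z,f,.02); r.hold(.15)
    w=rot(f).T@np.array(telemetry.current_wrist_force())[:2]; e=rot(f).T@(np.array(telemetry.current_ee_pos())[:2]-F)
    print(round(x,4),e.round(4),w.round(1))
    if w[0]<-20: break
lin(P(-.15),Z,f,.1); lin(P(-.15),.25,f,.3)
r.move_to([.35,-.2,.3],quat(0))
for c in("top","side"):
    im=vision.snapshot(c)
    for n in ["lampbox","lamp_window","front_left","front_right"]:
        print(n,[(rot(f).T@(np.array(d["at"])[:2]-F)).round(3).tolist() for d in models.mark_of(n,c)])
cv2.imwrite("pics/side2.png",cv2.resize(im[140:270,150:330],None,fx=4.4,fy=4.4,interpolation=cv2.INTER_CUBIC)[:,:,::-1])
print(telemetry.current_t())
E
```

```text
-0.11 [-0.11    0.0272] [0.2 0.9]
-0.109 [-0.109   0.0272] [-0.2 -0.7]
-0.108 [-0.108   0.0272] [-0.1 -0.1]
-0.107 [-0.107   0.0272] [ 0.3 -0.2]
-0.106 [-0.1068  0.0272] [-2.7 -0.1]
-0.105 [-0.1067  0.0272] [-5.7  0.7]
-0.104 [-0.1068  0.0272] [-8.   0.7]
-0.103 [-0.1067  0.0272] [-9.4 -0.1]
-0.102 [-0.1067  0.0272] [-11.2  -0.2]
-0.101 [-0.1067  0.0272] [-12.6   0.1]
-0.1 [-0.1068  0.0271] [-13.9   1.7]
-0.099 [-0.1067  0.0272] [-15.8   0.7]
-0.098 [-0.1068  0.0272] [-16.4   0. ]
-0.097 [-0.1068  0.0272] [-18.7   1.2]
lampbox [[-0.425, 0.32], [-0.051, 0.031]]
lamp_window [[-0.382, 0.37], [-0.431, 0.031], [0.003, 0.032]]
front_left [[-0.37, -0.017]]
front_right [[-0.318, 0.324], [-0.076, -0.209]]
lampbox [[-0.049, 0.031], [-0.387, 0.083], [-0.423, 0.319]]
lamp_window [[-0.427, 0.035], [-0.387, 0.368]]
front_left [[0.003, 0.088]]
front_right [[0.001, -0.033], [-0.492, 0.08]]
35.9167
```

View pics/side2.png

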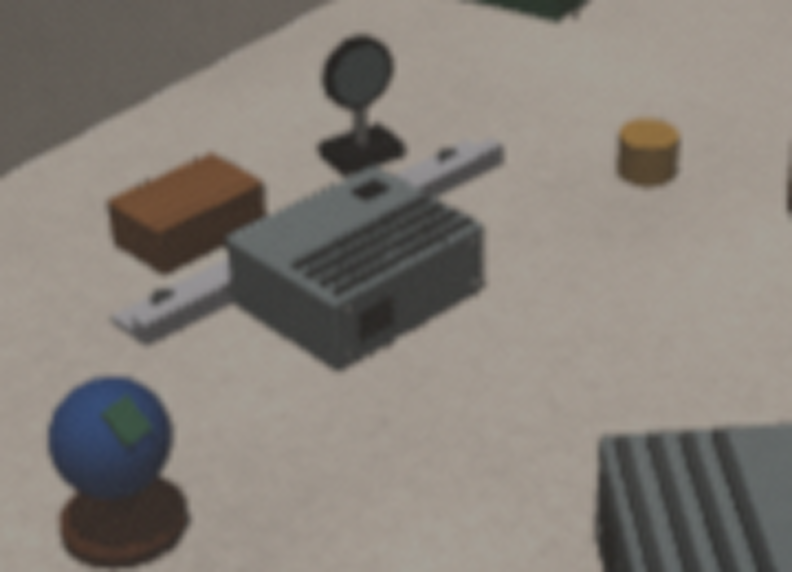

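The box sits hard against the fence: 18 N moved nothing. Its face runs from about -30 to +91 mm along the ±150 mm fence, and the bystanders in this view stand where they were.

```bash
python3 -c "
from plant import r
print(r.sign_off())"
```

```text
the job is handed in; nothing more can be done
None
```

I handed the job in at about 36 s: the smallest lamp box stands with its window face flat against the fence, inside the fence's length, with the arm clear and no bystander touched.

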